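# Load the round forming die and pump the bench press tight

## Task

Take the round forming die by its bar handle and slide it, handle towards the front, into the bench press until it touches the back stop of the platen, centred between the two posts; then let go. Now pump the press lever: push it fully down and let it rise fully again, stroke after stroke, until the platen will rise no further and the die is squeezed firmly against the rubber pad, pushing the pad up. Leave the lever up and the die in the press, and do not disturb the square die, the oil bottle or the tin.

Things in the scene. Friction and masses are not known exactly. Their poses are not given: they have to be found in the camera images.
- press: Grey bench press, fixed. Origin: on the table under the platen's centre; its open front faces -x (the robot), z up. Base 180 (x) x 300 (y, -200 to +100) x 20 mm. Housing under the platen 85 x 110, up to z 68. Two round posts, diameter 20, at x 0, y -86 and +86, up to z 245. Crosshead 70 (x, -35 to +35) x 205 (y), z 192 to 228. The pump lever is at its right (-y) side.
- platen_centre (a point): Centre of the platen's top face (axes as the press). Steel plate 100 (x) x 110 (y) x 15 mm, its top 90 mm + platen above the table. At its back edge a straight stop bar, 80 mm long, stands 12 mm above the top; its front face is at x +47 mm, so the round die (radius 46) is centred when it touches the stop.
- platen (a joint): Height of the platen, m: 0 low; starts at 0 to 0.018. Ratcheted: it stays put when the lever rises (26 N of friction) and gains about 10 mm per full stroke (the first 3 to 18); strokes under two thirds gain little. The round die meets the pad at about 0.043; at about 0.049 the ratchet has run out and further strokes go light and lift no more.
- pad_face (a point): Centre of the lower face of the round black rubber pad (68 mm diameter) under the crosshead, 158 mm above the table at rest (axes as the press). The pad is carried by a dark plate 70 x 110 x 12 mm just above it.
- pad (a joint): How far the sprung pad has been pushed up, m: 0 at rest, 0.016 at most; spring 700 N/m plus 3 N weight. About 0.005 to 0.007 when the round die is pressed as far as the pump goes.
- lever_pivot (a point): Hinge axis of the pump lever (level, along the press's y axis), fixed to the press at x +20, y -150, z 105 mm (axes as the press).
- lever_grip (a point): Centre of the lever's black cross handle: a level rubber cylinder 24 mm in diameter and 80 mm long along the press's y axis, at the free end of a steel rod 16 mm in diameter, 165 mm in front (-x) of the pivot. Free above: press it down with the closed fingertips.
- lever (a joint): Angle pushed down, rad: 0 at rest at the top stop (the rod slopes 0.35 rad upwards to the handle), 0.6 at the bottom stop (0.25 rad downwards). A spring always lifts it back to 0. A working stroke takes about 6 to 12 N at the handle, an idle one 2 to 5 N.
- die_round: Round aluminium forming die, diameter 92, 25 mm thick, thin copper blank in its top, with a steel bar handle; about 0.32 kg. Loose on the table, left or right of the press. Origin: centre of the disc's underside. The handle runs along the die's -x: an upright flat bar 14 mm wide (y), z 2 to 28, from the disc out to x -135 mm; grip it across y around x -95 mm.
- die_square: Bystander: square aluminium die 90 x 90 x 25 mm, copper blank in its top, with the same bar handle, in the other place. Origin as for the round die. Leave it.
- oil_bottle: Bystander: white plastic bottle, diameter 56 mm, 150 mm tall, standing to the left and behind the press. Origin: centre of its underside.
- tin: Bystander: round brass tin, diameter 79 mm, 42 mm high, standing on the table in front of the press. Origin: centre of its underside.
Mind the look-alikes: they are no part of the job. Leave any purple look-alike of the die_round alone.

How it is judged:
By the outcome, as a careful person would: the job done as asked, in the order asked, and still so for the second after the job is handed in, with the robot touching nothing.
It also fails if it takes over 72 s, if anything falls off the work surface, if the arm or the gripper's body presses on something with over 40 N, if the wrist force passes 120 N, or if a joint passes its speed limit or range.

## Robot

A 6-joint arm with a two-finger parallel gripper is mounted at the origin on the work surface. World frame = base frame: x ahead of the robot, y to its left, z up, the work surface at z = 0. Lengths are in m, angles in rad, forces in N, time in s.
With the tool pointing down it reaches from about 0.25 to 0.775 m from the base axis. Payload 4 kg.
Tool frame: the origin (TCP) lies on the centre line of the jaws, within the pads' length; the fingertips stand 8 mm ahead of it and the grasp point (between the pads) lies 11 mm behind it; y points along the fingers, x is the direction in which the jaws open and shut, and the axes are right-handed (so a half turn about y gives the same grasp; the last joint's range is limited). The gripper opens to 94 mm and grips with 3 to 60 N. Pads are 16 mm wide; open, the fingers measure 119 mm over their backs; the gripper's body (75 mm by 177 mm) begins 78 mm behind the grasp point.
Start: joints at [-1.381, 0.087, 1.371, -0, 1.684, -0.103], TCP at [0.159, -0.527, 0.214] pointing down, gripper open.
Joint ranges: [-3.1, 3.1], [-0.76, 2.03], [0.27, 2.55], [-1.08, 4.22], [0.17, 2.65], [-2.57, 2.57]. Speed limits (rad/s): [2.79, 2.79, 3.14, 3.14, 3.14, 3.14].

## Interface

Orientations are given as [roll, pitch, yaw] about the fixed x, y, z axes, in that order (R = Rz(yaw) Ry(pitch) Rx(roll)).
In Python, from bench import robot gives the robot as it stands.
- The arm moves only by the tool step_arm, never from a script. Its argument "commands" is a list of rows, each an object with "xyz": the shift along the world's x, y, z in m, a list of three; "twist": the turn, a rotation vector about the world's x, y, z in degrees, a list of three. In form: [{"xyz": [tx, ty, tz], "twist": [ax, ay, az]}, ...]. A call has 1 to 12 rows; each row is the pose to reach, as a shift and turn from the pose commanded when the call began; what a row does not reach only later rows make up. A row lasts 1/12 s, in which the tool goes at most 41.7 mm and 7.16 degrees, less where a joint would pass 70% of its speed; a pose out of reach is approached as far as the arm can. A call with a gripper value outside its range is refused whole. "fingers" is the closure in counts, from 0 (fully open) to 255 (shut), set as the call begins (left out, the last holds). The fingers move at their own pace and stop on an object; the grip force is fixed at half the most. Time passes only in rows, so rows that repeat a pose let the fingers close. It gives the time, the measured TCP pose, the force and the opening at its end, in the units of the state.
- robot.get_obs(): the state, without advancing time (a new reading comes with each control period).
- robot.snapshot(name): name is "scene" or "top" or "wrist"; returns (picture, depth): 420x560x3 uint8, red, green, blue; 420x560 float32, m along the optical axis (not along the pixel's ray), 0 where there is no reading.
- robot.camera_info(name): a dict with "fx", "fy", "cx", "cy" (pixels), "R" (3x3) and "t" (3): a world point X has camera coordinates R X + t. Camera axes: x right, y down, z forward; pixel columns grow to the right and rows downward; lengths in m; the calibration is good to about 2 mm. A picture is of the moment at which its call begins: read the wrist's pose just before it. camera_info takes no time and is no camera call; for the wrist camera it gives the pose at the moment of the call.
- robot.close_job(): hands the job in, once; it reports no verdict.
The state is a dict: "time": time; "joint_positions": joint angles; "qvel": joint speeds; "joint_torque": joint torques, N m; "tool_pos": TCP position; "ee_rot": TCP orientation; "wrist_force": force on the tool from outside, world axes, zero at the start; "wrist_torque": the same for the moment, N m; "width": finger opening in m.
Only numpy, scipy, OpenCV 4.12 (cv2) and the standard library are available. Lean on these libraries where they do the work, as an engineer would, in place of code of your own. Each camera call takes 0.05 s, during which the arm holds its last target.

## Working session

There is one attempt and no reset: what is moved stays moved. The work goes in short steps, Python scripts to look and compute and a tool call to move; the robot and the scene stay as the last step left them, time stands still between calls to the robot, and variables do not carry over. Pictures are saved under pics/ and viewed, and the job is handed in when it is done.

Besides the shell and the picture viewer there is one more tool, called by a JSON object that holds its "api" and its "payload". step_arm: Moves the arm, as the interface text tells. Its arguments: {"type":"object","properties":{"commands":{"type":"array"},"fingers":{"type":"number"}},"required":["commands"]}

```bash
mkdir -p pics; ls; cat > h.py <<'E'
import numpy as np, cv2
from bench import robot
def snap(n,f):
    ci=robot.camera_info(n); p,d=robot.snapshot(n)
    cv2.imwrite('pics/'+f+'.png',p[:,:,::-1]); np.savez('pics/'+f+'.npz',p=p,d=d,**{k:np.array(ci[k]) for k in ci})
    return p,d,ci
def load(f): 
    z=np.load('pics/'+f+'.npz'); return z['p'],z['d'],z
def ray(ci,u,v,z):
    R=np.array(ci['R']);t=np.array(ci['t']); c=-R.T@t
    d=R.T@np.array([(u-ci['cx'])/ci['fx'],(v-ci['cy'])/ci['fy'],1.]); return c+d*(z-c[2])/d[2]
def pt(ci,d,u,v):
    R=np.array(ci['R']);t=np.array(ci['t']); Z=d[int(v),int(u)]
    return R.T@(np.array([(u-ci['cx'])/ci['fx']*Z,(v-ci['cy'])/ci['fy']*Z,Z])-t)
def cloud(ci,d):
    v,u=np.mgrid[:d.shape[0],:d.shape[1]]
    P=np.stack([(u-ci['cx'])/ci['fx']*d,(v-ci['cy'])/ci['fy']*d,d],-1)
    return (P-np.array(ci['t']))@np.array(ci['R'])
E
python3 - <<'E'
from h import *
snap('top','top0'); snap('scene','scene0')
print(robot.get_obs())
E
```

```text
pics
{'time': 0.1, 'joint_positions': array([-1.38108559e+00,  8.78908061e-02,  1.37208244e+00, -6.78508958e-06,
        1.68358172e+00, -1.03082128e-01]), 'qvel': array([-0.00019954, -0.00116083, -0.0035715 ,  0.00200849, -0.00102198,
        0.00019163]), 'joint_torque': array([ 2.04790151e-03, -3.41252661e+01, -3.03300655e+01,  7.19840568e-02,
        3.04665836e-02, -1.02184199e-04]), 'tool_pos': array([ 0.1586593 , -0.52613107,  0.21242638]), 'ee_rot': array([-1.57060111,  0.0019526 , -1.27800403]), 'wrist_force': array([-0.48718689, -0.38016067,  0.15005724]), 'wrist_torque': array([ 0.0054466 , -0.00071675, -0.01257371]), 'width': 0.09412766898449097}
```

View pics/top0.png

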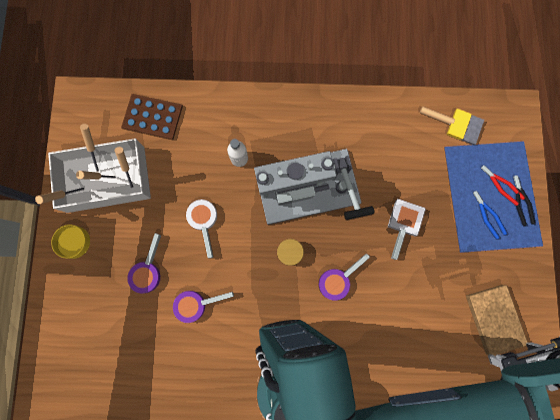

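View pics/scene0.png

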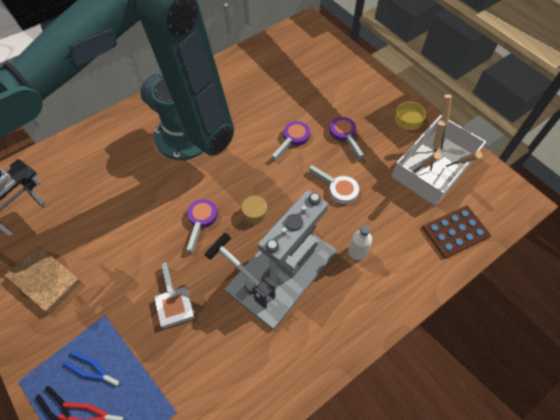

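```bash
python3 - <<'E'
from h import *
p,d,ci=load('top0')
print(ci['fx'],ci['R'],ci['t'])
c=cv2.resize(p[130:300,170:420],None,fx=3.2,fy=3.2,interpolation=cv2.INTER_CUBIC)
cv2.imwrite('pics/topz.png',c[:,:,::-1])
P=cloud(ci,d)
np.set_printoptions(precision=4,suppress=True)
# white/grey disc of round die: heights ~0.025 near
for n,(u,v) in dict(round=(201,215),handle=(208,245),sq=(408,217),tin=(290,252),bottle=(236,148),grip=(358,213)).items(): print(n,P[v,u])
# die mask
def stats(m,n):
    q=P[m]; print(n,len(q),q.mean(0),q.min(0),q.max(0))
reg=np.zeros(d.shape,bool); reg[190:265,180:225]=1
m=reg&(P[...,2]>0.012)&(d>0)
stats(m,'round')
q=P[m][:,:2]
h,_=None,None
np.save('pics/rd.npy',P[m])
reg[:]=0; reg[140:230,250:380]=1
for lo,hi in[(.215,.24),(.24,.26),(.085,.125),(.13,.18)]:
    m=reg&(P[...,2]>lo)&(P[...,2]<hi); stats(m,(lo,hi))
    q=P[m][:,:2].astype(np.float32); print(cv2.minAreaRect(q))
E
```

```text
402.5723817874547 [[ 0.02427704 -0.99963241  0.01206917]
 [-0.98581599 -0.02594345 -0.16581248]
 [ 0.16606464 -0.00787255 -0.98608344]] [0.03109801 0.52864498 1.1695666 ]
round [0.5096 0.29   0.0234]
handle [0.4183 0.2628 0.0286]
sq [ 0.5192 -0.3423  0.0285]
tin [0.4027 0.0165 0.042 ]
bottle [0.6869 0.1791 0.1408]
grip [ 0.5031 -0.1597  0.1758]
round 882 [0.4947 0.286  0.0253] [0.3797 0.2451 0.0121] [0.5567 0.3358 0.0356]
(0.215, 0.24) 1886 [0.5961 0.0145 0.229 ] [ 0.5407 -0.0907  0.215 ] [0.6558 0.1202 0.24  ]
((0.5988661050796509, 0.014316380023956299), (0.0710303783416748, 0.20499390363693237), 14.240427017211914)
(0.24, 0.26) 233 [0.5971 0.017  0.2446] [ 0.5625 -0.0831  0.24  ] [0.6342 0.1111 0.2556]
((0.5967439413070679, 0.01341933012008667), (0.03404918685555458, 0.2002343237400055), 14.03669548034668)
(0.085, 0.125) 627 [ 0.5958 -0.044   0.109 ] [ 0.5382 -0.1517  0.0866] [0.6787 0.0624 0.125 ]
((0.6013978123664856, -0.04695599526166916), (0.06921891868114471, 0.24074257910251617), 27.79474449157715)
(0.13, 0.18) 531 [ 0.5333 -0.1299  0.1631] [ 0.485  -0.2029  0.1301] [0.6163 0.0592 0.1794]
((0.5299201607704163, -0.07321670651435852), (0.12885722517967224, 0.23888523876667023), 17.563854217529297)
```

View pics/topz.png

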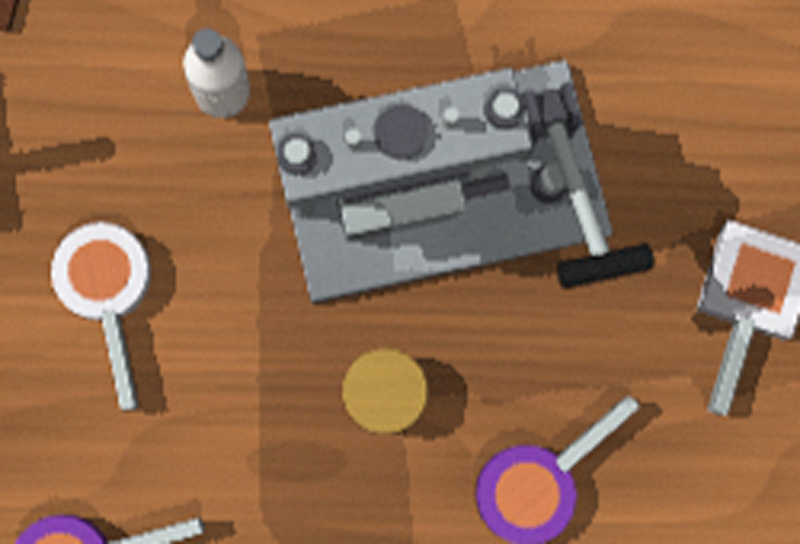

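```bash
python3 - <<'E'
from h import *
np.set_printoptions(precision=4,suppress=True)
p,d,ci=load('top0'); P=cloud(ci,d)
for u,v in[(297,150),(506,104)]: print('post',ray(ci,170+u/3.2-.34,130+v/3.2-.34,.245))
hsv=cv2.cvtColor(p,cv2.COLOR_RGB2HSV)
# round die: low-sat bright
reg=np.zeros(d.shape,bool); reg[190:265,180:225]=1
m=reg&(hsv[...,1]<60)&(hsv[...,2]>120)
n,l,s,c=cv2.connectedComponentsWithStats(m.astype(np.uint8)); i=1+s[1:,4].argmax(); m=l==i; print(s[i])
v,u=np.nonzero(m)
W=np.array([ray(ci,a,b,.025) for a,b in zip(u,v)])[:,:2]
# copper
mc=reg&(hsv[...,1]>110)&(P[...,2]>.015)&(hsv[...,0]<15)
n,l,s,c=cv2.connectedComponentsWithStats(mc.astype(np.uint8)); i=1+s[1:,4].argmax()
v,u=np.nonzero(l==i);k=np.array([ray(ci,a,b,.025) for a,b in zip(u,v)])[:,:2]; print('copper',k.mean(0),np.ptp(k,0))
q=cv2.minEnclosingCircle(np.array(W[(np.hypot(*(W-k.mean(0)).T)<.05)],np.float32)); print(q)
cen=np.array(q[0])
r=np.hypot(*(W-cen).T); H=W[(r>.055)]
Hz=np.array([h for h in H]); 
vx,vy,x0,y0=cv2.fitLine(Hz.astype(np.float32),cv2.DIST_L2,0,.01,.01).ravel()
print('handle dir',np.degrees(np.arctan2(vy,vx)),x0,y0,'mean->cen',np.degrees(np.arctan2(*(cen-Hz.mean(0))[::-1])), r.max(), Hz[np.argmin(Hz[:,0])])
# platen visible
for uu,vv in[(360,215),(400,207),(440,200),(375,210),(420,195)]:
  print(uu,vv,P[int(130+vv/3.2),int(170+uu/3.2)])
ps,ds,cs=load('scene0'); Q=cloud(cs,ds)
c=cv2.resize(ps[170:340,180:400],None,fx=3.4,fy=3.4,interpolation=cv2.INTER_CUBIC)
cv2.imwrite('pics/scz.png',c[:,:,::-1])
E
```

```text
post [0.5791 0.0969 0.245 ]
post [ 0.6216 -0.0692  0.245 ]
[186 199  30  59 546]
copper [0.5125 0.2908] [0.0558 0.0555]
((0.5111467242240906, 0.2889411449432373), 0.04832472652196884)
handle dir 14.719385 0.4188676 0.26678872 mean->cen 13.498923781739157 0.1333232948330963 [0.3827 0.2614]
360 215 [0.5558 0.0448 0.1047]
400 207 [0.566  0.0075 0.1027]
440 200 [ 0.572  -0.0268  0.1067]
375 210 [0.5624 0.0305 0.1031]
420 195 [0.3262 0.054  1.2406]
```

View pics/scz.png

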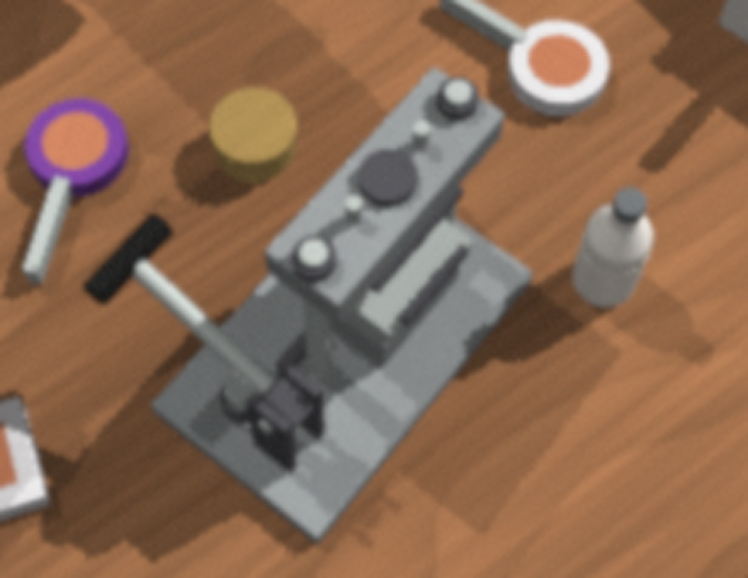

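{"api": "step_arm", "payload": {"commands": [{"xyz":[0.132,0.397,-0.02],"twist":[0,0,-2.5]},{"xyz":[0.132,0.397,-0.02],"twist":[0,0,-2.5]},{"xyz":[0.132,0.397,-0.02],"twist":[0,0,-2.5]},{"xyz":[0.132,0.397,-0.02],"twist":[0,0,-2.5]},{"xyz":[0.132,0.397,-0.02],"twist":[0,0,-2.5]},{"xyz":[0.132,0.397,-0.02],"twist":[0,0,-2.5]},{"xyz":[0.132,0.397,-0.02],"twist":[0,0,-2.5]},{"xyz":[0.132,0.397,-0.02],"twist":[0,0,-2.5]},{"xyz":[0.132,0.397,-0.02],"twist":[0,0,-2.5]},{"xyz":[0.132,0.397,-0.02],"twist":[0,0,-2.5]},{"xyz":[0.132,0.397,-0.02],"twist":[0,0,-2.5]},{"xyz":[0.132,0.397,-0.02],"twist":[0,0,-2.5]}], "fingers": 0}}

```text
time: 1.1
tool_pos: [0.2911, -0.1275, 0.1932]
ee_rot: [-1.571, -0.0, -1.314]
wrist_force: [0.1, 0.6, 0.2]
width: 0.094
```

{"api": "step_arm", "payload": {"commands": [{"xyz":[0.132,0.397,-0.06],"twist":[0,0,0]},{"xyz":[0.132,0.397,-0.06],"twist":[0,0,0]},{"xyz":[0.132,0.397,-0.06],"twist":[0,0,0]},{"xyz":[0.132,0.397,-0.06],"twist":[0,0,0]},{"xyz":[0.132,0.397,-0.06],"twist":[0,0,0]},{"xyz":[0.132,0.397,-0.06],"twist":[0,0,0]},{"xyz":[0.132,0.397,-0.06],"twist":[0,0,0]},{"xyz":[0.132,0.397,-0.06],"twist":[0,0,0]},{"xyz":[0.132,0.397,-0.06],"twist":[0,0,0]},{"xyz":[0.132,0.397,-0.06],"twist":[0,0,0]},{"xyz":[0.132,0.397,-0.06],"twist":[0,0,0]},{"xyz":[0.132,0.397,-0.06],"twist":[0,0,0]}]}}

```text
time: 2.1
tool_pos: [0.4239, 0.267, 0.1316]
ee_rot: [-1.574, -0.001, -1.322]
wrist_force: [-0.8, -0.9, -0.2]
width: 0.0938
```

```bash
python3 - <<'E'
from h import *
np.set_printoptions(precision=4,suppress=True)
o=robot.get_obs();print(o['tool_pos'],o['ee_rot'],o['joint_positions'])
snap('wrist','w1')
E
```

```text
[0.4239 0.267  0.1316] [-1.5743 -0.0015 -1.3217] [ 0.4493  0.012   1.6124 -0.0007  1.5209  1.7711]
```

View pics/w1.png

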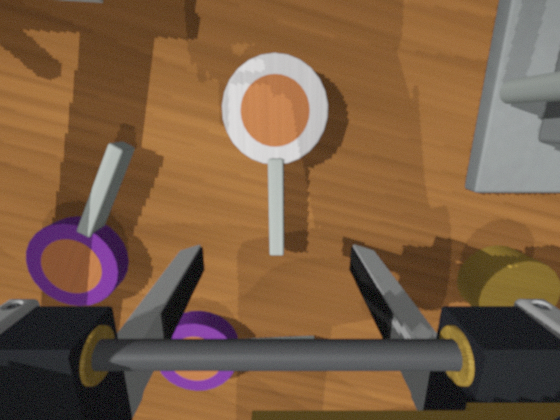

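```bash
python3 - <<'E'
from h import *
np.set_printoptions(precision=4,suppress=True)
p,d,ci=load('w1')
c=ray(ci,275.5,108,.025); a=ray(ci,276,165,.028); b=ray(ci,276.5,253,.028)
print(c,a,b, np.degrees(np.arctan2(*(a-b)[[1,0]])),np.degrees(np.arctan2(*(c-b)[[1,0]])))
cb=ray(ci,275.5,108,.025)
e=np.array([np.cos(.2496),np.sin(.2496)])
n=np.array([-e[1],e[0]])
for q in(c,a,b): print((q[:2]-[.4239,.267])@e,(q[:2]-[.4239,.267])@n)
E
```

```text
[0.5157 0.2905 0.025 ] [0.4688 0.2781 0.028 ] [0.3854 0.2564 0.028 ] 14.623248832690795 14.689529414653945
0.09476147375342552 0.0001389121456838144
0.04622631953205911 -0.0002898448931053164
-0.039913748613321254 -0.0007742879154553121
```

{"api": "step_arm", "payload": {"commands": [{"xyz":[0,0,-0.03],"twist":[0,0,0]},{"xyz":[0,0,-0.06],"twist":[0,0,0]},{"xyz":[0,0,-0.09],"twist":[0,0,0]},{"xyz":[0,0,-0.11],"twist":[0,0,0]},{"xyz":[0,0,-0.12],"twist":[0,0,0]},{"xyz":[0,0,-0.122],"twist":[0,0,0]},{"xyz":[0,0,-0.122],"twist":[0,0,0]}]}}

```text
time: 2.73
tool_pos: [0.4233, 0.266, 0.012]
ee_rot: [-1.571, -0.0, -1.324]
wrist_force: [-0.9, 0.4, 0.5]
width: 0.0937
```

{"api": "step_arm", "payload": {"commands": [{"xyz":[0,0,0],"twist":[0,0,0]},{"xyz":[0,0,0],"twist":[0,0,0]},{"xyz":[0,0,0],"twist":[0,0,0]},{"xyz":[0,0,0],"twist":[0,0,0]},{"xyz":[0,0,0],"twist":[0,0,0]},{"xyz":[0,0,0],"twist":[0,0,0]},{"xyz":[0,0,0],"twist":[0,0,0]},{"xyz":[0,0,0],"twist":[0,0,0]}], "fingers": 255}}

```text
time: 3.4
tool_pos: [0.4227, 0.2675, 0.0115]
ee_rot: [-1.571, -0.0, -1.321]
wrist_force: [0.1, -0.6, 0.2]
width: 0.0443
```

{"api": "step_arm", "payload": {"commands": [{"xyz":[0,0,0],"twist":[0,0,0]},{"xyz":[0,0,0],"twist":[0,0,0]},{"xyz":[0,0,0],"twist":[0,0,0]},{"xyz":[0,0,0],"twist":[0,0,0]},{"xyz":[0,0,0],"twist":[0,0,0]},{"xyz":[0,0,0],"twist":[0,0,0]},{"xyz":[0,0,0],"twist":[0,0,0]},{"xyz":[0,0,0],"twist":[0,0,0]}]}}

```text
time: 4.07
tool_pos: [0.4227, 0.2675, 0.0114]
ee_rot: [-1.571, 0.0, -1.322]
wrist_force: [0.2, 1.8, -0.6]
width: 0.0137
```

Gripped (13.7 mm). Lift gently and look at any sag.

{"api": "step_arm", "payload": {"commands": [{"xyz":[0,0,0],"twist":[0,0,0]},{"xyz":[0,0,0.005],"twist":[0,0,0]},{"xyz":[0,0,0.015],"twist":[0,0,0]},{"xyz":[0,0,0.03],"twist":[0,0,0]},{"xyz":[0,0,0.05],"twist":[0,0,0]},{"xyz":[0,0,0.07],"twist":[0,0,0]},{"xyz":[0,0,0.09],"twist":[0,0,0]},{"xyz":[0,0,0.11],"twist":[0,0,0]},{"xyz":[0,0,0.12],"twist":[0,0,0]},{"xyz":[0,0,0.12],"twist":[0,0,0]}]}}

```text
time: 4.9
tool_pos: [0.4243, 0.2681, 0.1349]
ee_rot: [-1.565, 0.001, -1.322]
wrist_force: [-0.4, 0.7, -1.9]
width: 0.0137
```

```bash
python3 - <<'E'
from h import *
np.set_printoptions(precision=4,suppress=True)
o=robot.get_obs();print(o['tool_pos'],o['ee_rot'],o['wrist_force'])
p,d,ci=snap('wrist','w2')
P=cloud(ci,d)
for u,v in[(275,60),(275,90),(275,110),(275,130),(275,150),(275,180),(275,200),(275,230)]:print(u,v,P[v,u],p[v,u])
E
```

```text
[0.4243 0.2681 0.1349] [-1.5648  0.0011 -1.3217] [-0.3517  0.6517 -1.9336]
275 60 [0.5328 0.2959 0.1498] [186 122  76]
275 90 [0.5202 0.2926 0.1497] [183 120  78]
275 110 [0.5114 0.2904 0.1495] [183 121  74]
275 130 [0.5022 0.2881 0.1489] [179 115  69]
275 150 [0.4927 0.2857 0.1493] [179 116  71]
275 180 [0.4778 0.2819 0.1491] [195 194 192]
275 200 [0.4679 0.2794 0.1514] [166 173 168]
275 230 [0.4518 0.2753 0.1514] [164 169 165]
```

View pics/w2.png

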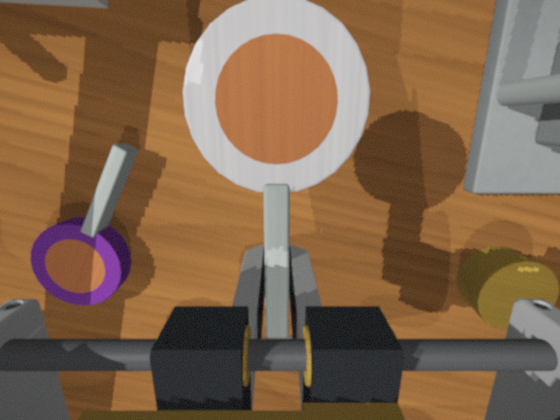

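{"api": "step_arm", "payload": {"commands": [{"xyz":[-0.002,-0.01,0],"twist":[0,0,0]},{"xyz":[-0.006,-0.03,0],"twist":[0,0,0]},{"xyz":[-0.012,-0.06,0],"twist":[0,0,0]},{"xyz":[-0.018,-0.095,0],"twist":[0,0,0]},{"xyz":[-0.025,-0.13,0],"twist":[0,0,0]},{"xyz":[-0.032,-0.165,0],"twist":[0,0,0]},{"xyz":[-0.038,-0.2,0],"twist":[0,0,0]},{"xyz":[-0.045,-0.235,0],"twist":[0,0,0]},{"xyz":[-0.052,-0.27,0],"twist":[0,0,0]},{"xyz":[-0.057,-0.3,0],"twist":[0,0,0]},{"xyz":[-0.06,-0.314,0],"twist":[0,0,0]},{"xyz":[-0.06,-0.314,0],"twist":[0,0,0]}]}}

```text
time: 5.95
tool_pos: [0.3604, -0.0493, 0.1296]
ee_rot: [-1.575, -0.0, -1.327]
wrist_force: [0.1, -0.1, -2.2]
width: 0.0137
```

```bash
python3 - <<'E'
from h import *
np.set_printoptions(precision=4,suppress=True)
o=robot.get_obs();print(o['tool_pos'],o['ee_rot'],o['wrist_force'],o['joint_positions'])
p,d,ci=snap('wrist','w3')
E
```

```text
[ 0.3604 -0.0493  0.1296] [-1.5751 -0.0001 -1.3271] [ 0.0595 -0.1016 -2.2443] [-0.29   -0.3114  1.8964 -0.0023  1.5602  1.0371]
```

View pics/w3.png

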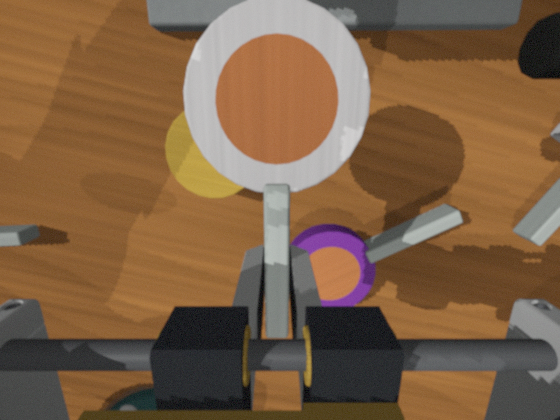

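```bash
python3 - <<'E'
from h import *
np.set_printoptions(precision=4,suppress=True)
p,d,ci=load('w3')
a=ray(ci,149,27,0);b=ray(ci,519,22,0);a2=ray(ci,148,8,.02)
print(a,b,np.hypot(*(a-b)[:2]),np.degrees(np.arctan2(b[0]-a[0],a[1]-b[1])),a2)
c=ray(ci,276.5,98,.146); print(c)
for yaw in(14.2,14.6):
  e=np.array([np.cos(np.radians(yaw)),np.sin(np.radians(yaw))]); n=np.array([-e[1],e[0]])
  print((a[:2]-[.600,.014])@n,(b[:2]-[.6,.014])@n,(a[:2]-[.6,.014])@e,(c[:2]-[.600,.014])@e,(c[:2]-[.6,.014])@n,(c[:2]-[.3604,-.0493])@e)
E
```

```text
[0.4909 0.0967 0.    ] [ 0.5721 -0.213   0.    ] 0.32013682459407905 14.686933746624684 [0.501  0.0907 0.02  ]
[ 0.4531 -0.0269  0.146 ]
0.1069313580532737 -0.21319390548475783 -0.08545138282442474 -0.15246272212523496 -0.003559348673326498 0.09534434123576849
0.10752531055782484 -0.2126111455366013 -0.08470278478991784 -0.1524838554558229 -0.0024948799856180227 0.0953352521684465
```

```bash
python3 - <<'E'
from h import *
np.set_printoptions(precision=4,suppress=True)
p,d,ci=load('w3'); R=ci['R']; print('cam',-R.T@ci['t'], R[2])
P=cloud(ci,d)
for u,v in[(160,18),(300,12),(500,14),(160,5),(500,5)]: print(u,v,P[v,u])
c=cv2.resize(p[0:60,100:560],None,fx=1.7,fy=3); cv2.imwrite('pics/w3z.png',c[:,:,::-1])
E
```

```text
cam [ 0.444  -0.0292  0.3003] [-0.2852 -0.0707 -0.9559]
160 18 [0.4965 0.0808 0.0192]
300 12 [ 0.4908 -0.0283  0.1433]
500 14 [ 0.5651 -0.1834  0.0198]
160 5 [0.5051 0.0813 0.0212]
500 5 [ 0.571  -0.1809  0.0194]
```

View pics/w3z.png

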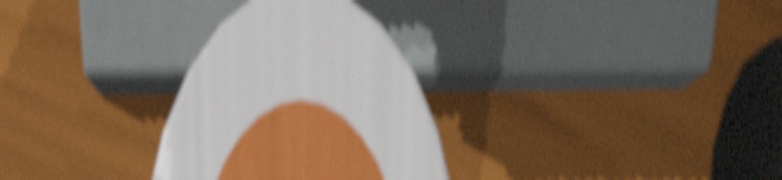

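```bash
python3 - <<'E'
from h import *
np.set_printoptions(precision=4,suppress=True)
p,d,ci=load('w3')
g=cv2.cvtColor(p,cv2.COLOR_RGB2HSV)[...,1]
for v in(6,12,18): 
  r=g[v].astype(int); print(v,[ (u,r[u]) for u in range(143,156)], [(u,r[u]) for u in range(512,527)])
c=ray(ci,276.5,98,.146)
e=np.array([np.cos(.2496),np.sin(.2496)]); n=np.array([-e[1],e[0]])
for v,ul,ur in((6,147.5,521),(12,148,520.5),(18,149,519)):
  a=ray(ci,ul,v,.02);b=ray(ci,ur,v,.02); print(np.hypot(*(a-b)[:2]),((a+b)[:2]/2-c[:2])@n, ((a+b)[:2]/2-[.6,.014])@n)
E
```

```text
6 [(143, np.int64(152)), (144, np.int64(152)), (145, np.int64(153)), (146, np.int64(111)), (147, np.int64(46)), (148, np.int64(9)), (149, np.int64(8)), (150, np.int64(6)), (151, np.int64(6)), (152, np.int64(8)), (153, np.int64(8)), (154, np.int64(14)), (155, np.int64(6))] [(512, np.int64(13)), (513, np.int64(8)), (514, np.int64(13)), (515, np.int64(11)), (516, np.int64(11)), (517, np.int64(8)), (518, np.int64(11)), (519, np.int64(6)), (520, np.int64(33)), (521, np.int64(93)), (522, np.int64(172)), (523, np.int64(147)), (524, np.int64(172)), (525, np.int64(164)), (526, np.int64(151))]
12 [(143, np.int64(165)), (144, np.int64(154)), (145, np.int64(160)), (146, np.int64(149)), (147, np.int64(93)), (148, np.int64(27)), (149, np.int64(4)), (150, np.int64(8)), (151, np.int64(12)), (152, np.int64(12)), (153, np.int64(6)), (154, np.int64(6)), (155, np.int64(6))] [(512, np.int64(13)), (513, np.int64(3)), (514, np.int64(13)), (515, np.int64(13)), (516, np.int64(5)), (517, np.int64(11)), (518, np.int64(8)), (519, np.int64(42)), (520, np.int64(110)), (521, np.int64(169)), (522, np.int64(167)), (
[... 170 characters left out ...]
4(155)), (147, np.int64(128)), (148, np.int64(70)), (149, np.int64(19)), (150, np.int64(4)), (151, np.int64(8)), (152, np.int64(8)), (153, np.int64(14)), (154, np.int64(14)), (155, np.int64(8))] [(512, np.int64(13)), (513, np.int64(16)), (514, np.int64(5)), (515, np.int64(8)), (516, np.int64(11)), (517, np.int64(8)), (518, np.int64(55)), (519, np.int64(119)), (520, np.int64(165)), (521, np.int64(153)), (522, np.int64(163)), (523, np.int64(157)), (524, np.int64(183)), (525, np.int64(151)), (526, np.int64(171))]
0.2971658118457805 -0.04624825729316916 -0.04953877125473223
0.2978604055544772 -0.046458267735481514 -0.04974878169704459
0.2973567122176843 -0.046469775226235945 -0.04976028918779902
```

{"api": "step_arm", "payload": {"commands": [{"xyz":[0.005,0.001,-0.002],"twist":[0,0,0]},{"xyz":[0.015,0.004,-0.004],"twist":[0,0,0]},{"xyz":[0.03,0.008,-0.005],"twist":[0,0,0]},{"xyz":[0.045,0.012,-0.005],"twist":[0,0,0]},{"xyz":[0.06,0.016,-0.005],"twist":[0,0,0]},{"xyz":[0.072,0.019,-0.005],"twist":[0,0,0]},{"xyz":[0.078,0.021,-0.005],"twist":[0,0,0]},{"xyz":[0.08,0.022,-0.005],"twist":[0,0,0]},{"xyz":[0.08,0.022,-0.005],"twist":[0,0,0]},{"xyz":[0.08,0.022,-0.005],"twist":[0,0,0]}]}}

```text
time: 6.83
tool_pos: [0.4422, -0.0241, 0.1261]
ee_rot: [-1.572, 0.0, -1.321]
wrist_force: [-0.4, 0.1, -2.7]
width: 0.0139
```

```bash
python3 - <<'E'
from h import *
np.set_printoptions(precision=4,suppress=True)
o=robot.get_obs();print(o['tool_pos'],o['ee_rot'],o['wrist_force'],o['joint_positions'])
p,d,ci=snap('wrist','w4')
snap('scene','s4')
E
```

```text
[ 0.4422 -0.0241  0.1261] [-1.5721  0.0004 -1.3206] [-0.4199  0.064  -2.69  ] [-0.1824 -0.1192  1.7484 -0.0002  1.5137  1.1382]
```

View pics/w4.png

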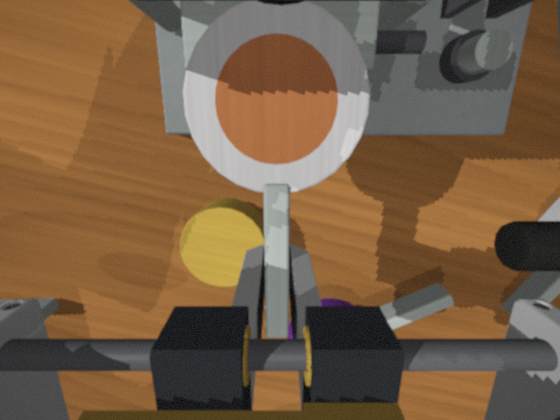

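View pics/s4.png

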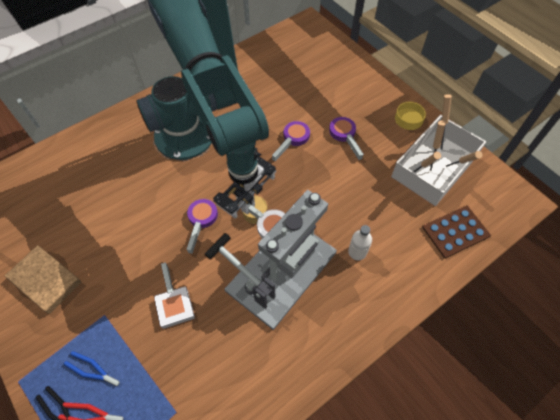

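```bash
python3 - <<'E'
from h import *
np.set_printoptions(precision=4,suppress=True)
p,d,ci=load('w4'); P=cloud(ci,d)
e=np.array([np.cos(.2505),np.sin(.2505)]); n=np.array([-e[1],e[0]]); O=np.array([.6,.014])
c=ray(ci,276.5,98,.140); print('die',(c[:2]-O)@e,(c[:2]-O)@n)
s=cv2.cvtColor(p,cv2.COLOR_RGB2HSV)[...,1].astype(int)
for v in (110,120,128):
  l=np.nonzero(s[v,:180]<60)[0].min(); r=np.nonzero(s[v]<50)[0]; r=r[(r>450)&(r<530)].max()
  a=ray(ci,l-.5,v,.02);b=ray(ci,r+.5,v,.02); print(v,l,r,np.hypot(*(a-b)[:2]),((a+b)[:2]/2-O)@n,np.degrees(np.arctan2(*(b-a)[[0,1]])))
for u,v in[(190,8),(195,15),(360,12),(368,20),(370,8)]: print(P[v,u],((P[v,u,:2]-O)@e,(P[v,u,:2]-O)@n))
c=cv2.resize(p[0:150,130:400],None,fx=2.9,fy=2.9,interpolation=cv2.INTER_CUBIC); cv2.imwrite('pics/w4z.png',c[:,:,::-1])
Z=np.where((np.abs(P[...,2]-.104)<.008),1,0)
for v in range(0,30,5): 
  r=np.nonzero(Z[v])[0]; print(v,r.min() if len(r) else 0,r.max() if len(r) else 0)
E
```

```text
die -0.06693505996964944 0.0016231919534514913
110 164 508 0.2970176836731133 -0.04944284094352439 165.61665500231032
120 165 506 0.29712186027281356 -0.049480644183137856 165.61516292574942
128 166 504 0.2966816446621656 -0.0494241168515605 165.61394951234467
[0.5702 0.0573 0.1036] (np.float64(-0.018137601827856044), np.float64(0.04932085542892979))
[0.5673 0.0536 0.105 ] (np.float64(-0.021907303423712006), np.float64(0.046496322588124084))
[ 0.5915 -0.034   0.1039] (np.float64(-0.020129049522206555), np.float64(-0.04435900182078141))
[ 0.5888 -0.0395  0.1043] (np.float64(-0.024091599283320154), np.float64(-0.049017229465691994))
[ 0.5949 -0.0388  0.1033] (np.float64(-0.01802089986818371), np.float64(-0.049866539066434866))
0 0 0
5 180 379
10 181 378
15 181 378
20 182 377
25 182 377
```

View pics/w4z.png

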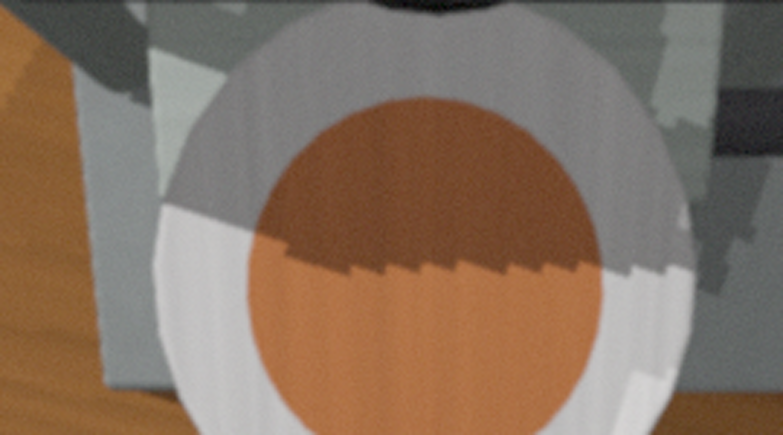

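{"api": "step_arm", "payload": {"commands": [{"xyz":[0.01,0.002,0],"twist":[0,0,0]},{"xyz":[0.022,0.005,0],"twist":[0,0,0]},{"xyz":[0.032,0.007,0],"twist":[0,0,0]},{"xyz":[0.036,0.008,-0.002],"twist":[0,0,0]},{"xyz":[0.036,0.008,-0.005],"twist":[0,0,0]},{"xyz":[0.036,0.008,-0.008],"twist":[0,0,0]},{"xyz":[0.036,0.008,-0.009],"twist":[0,0,0]},{"xyz":[0.036,0.008,-0.01],"twist":[0,0,0]},{"xyz":[0.036,0.008,-0.01],"twist":[0,0,0]}]}}

```text
time: 7.68
tool_pos: [0.4783, -0.0166, 0.1165]
ee_rot: [-1.571, 0.0, -1.322]
wrist_force: [0.0, -0.4, -2.5]
width: 0.0139
```

{"api": "step_arm", "payload": {"commands": [{"xyz":[0,0,-0.001],"twist":[0,0,0]},{"xyz":[0,0,-0.0015],"twist":[0,0,0]},{"xyz":[0,0,-0.002],"twist":[0,0,0]},{"xyz":[0,0,-0.002],"twist":[0,0,0]}]}}

```text
time: 8.02
tool_pos: [0.4788, -0.0168, 0.1157]
ee_rot: [-1.57, -0.001, -1.322]
wrist_force: [-4.3, 0.0, 4.7]
width: 0.0135
```

{"api": "step_arm", "payload": {"commands": [{"xyz":[0.003,0.001,0.0008],"twist":[0,0,0]},{"xyz":[0.008,0.002,0.001],"twist":[0,0,0]},{"xyz":[0.014,0.0035,0.001],"twist":[0,0,0]},{"xyz":[0.019,0.0045,0.001],"twist":[0,0,0]},{"xyz":[0.023,0.0055,0.001],"twist":[0,0,0]},{"xyz":[0.024,0.006,0.001],"twist":[0,0,0]},{"xyz":[0.024,0.006,0.001],"twist":[0,0,0]}]}}

```text
time: 8.6
tool_pos: [0.5037, -0.0107, 0.116]
ee_rot: [-1.57, -0.001, -1.322]
wrist_force: [-2.5, -0.9, 4.8]
width: 0.0136
```

```bash
python3 - <<'E'
from h import *
np.set_printoptions(precision=4,suppress=True)
o=robot.get_obs();print(o['tool_pos'],o['ee_rot'],o['wrist_force'])
p,d,ci=snap('wrist','w5')
E
```

```text
[ 0.5037 -0.0107  0.116 ] [-1.5702 -0.0009 -1.3215] [-2.4756 -0.9479  4.7677]
```

View pics/w5.png

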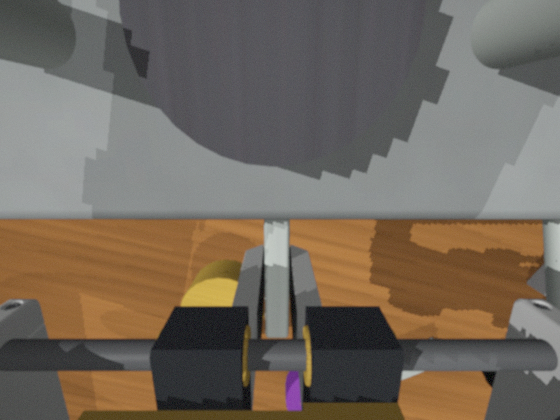

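{"api": "step_arm", "payload": {"commands": [{"xyz":[0.001,0,0.0003],"twist":[0,0,0]},{"xyz":[0.002,0.0005,0.0003],"twist":[0,0,0]},{"xyz":[0.003,0.0008,0.0003],"twist":[0,0,0]},{"xyz":[0.004,0.001,0.0003],"twist":[0,0,0]},{"xyz":[0.004,0.001,0.0003],"twist":[0,0,0]}]}}

```text
time: 9.07
tool_pos: [0.5068, -0.0097, 0.116]
ee_rot: [-1.571, -0.0, -1.322]
wrist_force: [-3.8, -1.4, 4.8]
width: 0.0143
```

{"api": "step_arm", "payload": {"commands": [{"xyz":[0.001,0.0003,0],"twist":[0,0,0]},{"xyz":[0.002,0.0005,0],"twist":[0,0,0]},{"xyz":[0.002,0.0005,0],"twist":[0,0,0]}]}}

```text
time: 9.32
tool_pos: [0.5088, -0.0091, 0.116]
ee_rot: [-1.571, -0.0, -1.322]
wrist_force: [-4.1, -2.1, 4.7]
width: 0.0136
```

{"api": "step_arm", "payload": {"commands": [{"xyz":[0.001,0.0003,0],"twist":[0,0,0]},{"xyz":[0.002,0.0005,0],"twist":[0,0,0]},{"xyz":[0.002,0.0005,0],"twist":[0,0,0]}]}}

```text
time: 9.57
tool_pos: [0.5108, -0.0086, 0.116]
ee_rot: [-1.571, -0.0, -1.322]
wrist_force: [-5.3, -1.5, 5.3]
width: 0.0138
```

{"api": "step_arm", "payload": {"commands": [{"xyz":[0.001,0.0003,0],"twist":[0,0,0]},{"xyz":[0.001,0.0003,0],"twist":[0,0,0]},{"xyz":[0.001,0.0003,0],"twist":[0,0,0]}]}}

```text
time: 9.82
tool_pos: [0.5109, -0.0086, 0.1161]
ee_rot: [-1.573, -0.0, -1.322]
wrist_force: [-7.3, -1.8, 7.1]
width: 0.0138
```

{"api": "step_arm", "payload": {"commands": [{"xyz":[0.001,0.0003,0],"twist":[0,0,0]},{"xyz":[0.001,0.0003,0],"twist":[0,0,0]},{"xyz":[0.001,0.0003,0],"twist":[0,0,0]}]}}

```text
time: 10.07
tool_pos: [0.511, -0.0086, 0.116]
ee_rot: [-1.575, -0.0, -1.322]
wrist_force: [-10.2, -3.3, 7.8]
width: 0.0136
```

{"api": "step_arm", "payload": {"commands": [{"xyz":[-0.0012,-0.0003,0.001],"twist":[0,0,0]},{"xyz":[-0.0012,-0.0003,0.001],"twist":[0,0,0]}]}}

```text
time: 10.23
tool_pos: [0.5109, -0.0083, 0.1161]
ee_rot: [-1.572, 0.0, -1.322]
wrist_force: [-3.5, -1.2, 1.8]
width: 0.0138
```

{"api": "step_arm", "payload": {"commands": [{"xyz":[0,0,0],"twist":[0,0,0]},{"xyz":[0,0,0],"twist":[0,0,0]},{"xyz":[0,0,0],"twist":[0,0,0]},{"xyz":[0,0,0],"twist":[0,0,0]},{"xyz":[0,0,0],"twist":[0,0,0]},{"xyz":[0,0,0],"twist":[0,0,0]}], "fingers": 150}}

```text
time: 10.73
tool_pos: [0.5118, -0.0082, 0.1168]
ee_rot: [-1.57, -0.0, -1.322]
wrist_force: [0.1, -0.5, -0.5]
width: 0.0385
```

{"api": "step_arm", "payload": {"commands": [{"xyz":[0,0,0.02],"twist":[0,0,0]},{"xyz":[0,0,0.05],"twist":[0,0,0]},{"xyz":[-0.005,0,0.08],"twist":[0,0,0]},{"xyz":[-0.012,-0.02,0.095],"twist":[0,0,0]},{"xyz":[-0.012,-0.05,0.095],"twist":[0,0,0]},{"xyz":[-0.012,-0.09,0.095],"twist":[0,0,0]},{"xyz":[-0.01,-0.125,0.095],"twist":[0,0,0]},{"xyz":[-0.009,-0.15,0.095],"twist":[0,0,0]},{"xyz":[-0.009,-0.158,0.095],"twist":[0,0,0]},{"xyz":[-0.009,-0.158,0.095],"twist":[0,0,0]},{"xyz":[-0.009,-0.158,0.095],"twist":[0,0,0]},{"xyz":[-0.009,-0.158,0.095],"twist":[0,0,0]}], "fingers": 255}}

```text
time: 11.73
tool_pos: [0.5026, -0.165, 0.2119]
ee_rot: [-1.57, 0.001, -1.32]
wrist_force: [-0.7, 1.4, -0.1]
width: 0.0002
```

```bash
python3 - <<'E'
from h import *
np.set_printoptions(precision=4,suppress=True)
o=robot.get_obs();print(o['tool_pos'],o['ee_rot'],o['wrist_force'],o['width'],o['joint_positions'])
snap('wrist','w6');snap('scene','s6')
E
```

```text
[ 0.5026 -0.165   0.2119] [-1.5705  0.0007 -1.3202] [-0.7176  1.4383 -0.0891] 0.0002474862427521938 [-0.4248  0.0408  1.423   0.0007  1.678   0.8955]
```

View pics/w6.png

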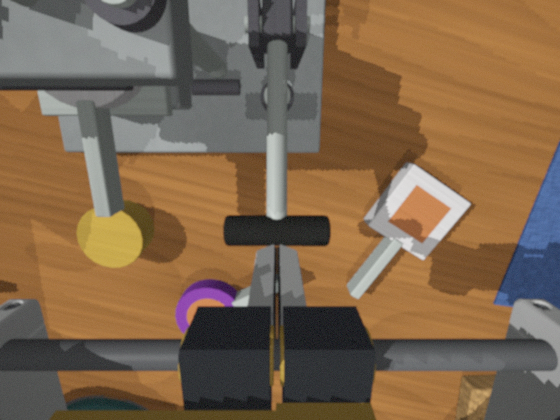

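View pics/s6.png

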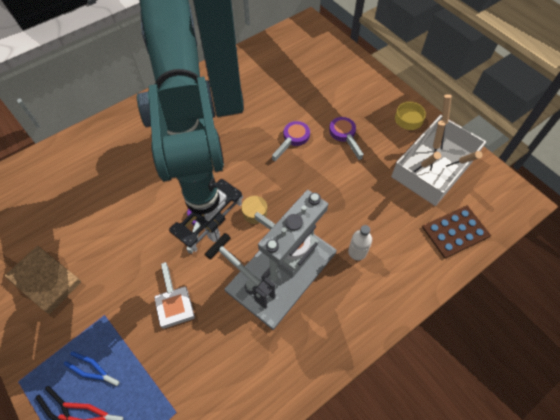

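```bash
python3 - <<'E'
from h import *
np.set_printoptions(precision=4,suppress=True)
p,d,ci=load('w6'); P=cloud(ci,d)
for v in (218,222,226,230,234,238,242): print(v,P[v,250],P[v,300])
o=np.array([.5026,-.165]); e=np.array([.9688,.2479]);n=np.array([-.2479,.9688])
g=ray(ci,277,229,.17)[:2]; print(g,(g-o)@e,(g-o)@n)
E
```

```text
218 [ 0.5122 -0.1426  0.1649] [ 0.5216 -0.1789  0.1652]
222 [ 0.5106 -0.1433  0.1692] [ 0.5196 -0.1792  0.1685]
226 [ 0.5083 -0.144   0.1713] [ 0.5175 -0.1796  0.1712]
230 [ 0.5057 -0.1447  0.1725] [ 0.5151 -0.1801  0.1731]
234 [ 0.5033 -0.1454  0.174 ] [ 0.5121 -0.1809  0.1734]
238 [ 0.5853 -0.1446  0.383 ] [ 0.5089 -0.1819  0.1727]
242 [ 0.4964 -0.1469  0.1723] [ 0.5056 -0.1829  0.1721]
[ 0.5105 -0.1639] 0.007950267335229536 -0.0009472802956127305
```

{"api": "step_arm", "payload": {"commands": [{"xyz":[0,0,-0.02],"twist":[0,0,0]},{"xyz":[0,0,-0.035],"twist":[0,0,0]},{"xyz":[0,0,-0.05],"twist":[0,0,0]},{"xyz":[0,0,-0.07],"twist":[0,0,0]},{"xyz":[0,0,-0.09],"twist":[0,0,0]},{"xyz":[0,0,-0.11],"twist":[0,0,0]},{"xyz":[0,0,-0.122],"twist":[0,0,0]},{"xyz":[0,0,-0.128],"twist":[0,0,0]},{"xyz":[0,0,-0.13],"twist":[0,0,0]},{"xyz":[0,0,-0.13],"twist":[0,0,0]}]}}

```text
time: 12.67
tool_pos: [0.5037, -0.1662, 0.0844]
ee_rot: [-1.568, -0.004, -1.32]
wrist_force: [-1.2, -0.5, 8.2]
width: 0.0001
```

{"api": "step_arm", "payload": {"commands": [{"xyz":[0,0,-0.002],"twist":[0,0,0]},{"xyz":[0,0,-0.004],"twist":[0,0,0]},{"xyz":[0,0,-0.004],"twist":[0,0,0]}]}}

```text
time: 12.92
tool_pos: [0.5039, -0.1663, 0.0838]
ee_rot: [-1.567, -0.005, -1.32]
wrist_force: [-7.2, 1.4, 19.7]
width: 0.0003
```

{"api": "step_arm", "payload": {"commands": [{"xyz":[0,0,0.015],"twist":[0,0,0]},{"xyz":[0,0,0.035],"twist":[0,0,0]},{"xyz":[0,0,0.06],"twist":[0,0,0]},{"xyz":[0,0,0.085],"twist":[0,0,0]},{"xyz":[0,0,0.105],"twist":[0,0,0]},{"xyz":[0,0,0.115],"twist":[0,0,0]},{"xyz":[0,0,0.115],"twist":[0,0,0]},{"xyz":[0,0,0.115],"twist":[0,0,0]}]}}

```text
time: 13.58
tool_pos: [0.5026, -0.1656, 0.1926]
ee_rot: [-1.571, -0.0, -1.321]
wrist_force: [0.5, -0.0, -0.7]
width: 0.0003
```

```bash
python3 - <<'E'
from h import *
snap('wrist','w7');snap('top','t7')
E
```

```text
(no output)
```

View pics/w7.png

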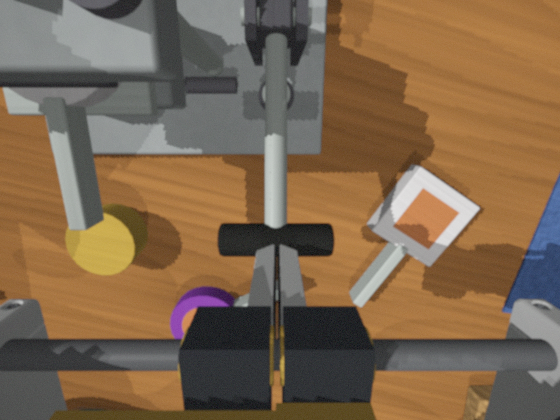

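{"api": "step_arm", "payload": {"commands": [{"xyz":[0,0,-0.01],"twist":[0,0,0]},{"xyz":[0,0,-0.025],"twist":[0,0,0]},{"xyz":[0,0,-0.045],"twist":[0,0,0]},{"xyz":[0,0,-0.065],"twist":[0,0,0]},{"xyz":[0,0,-0.085],"twist":[0,0,0]},{"xyz":[0,0,-0.1],"twist":[0,0,0]},{"xyz":[0,0,-0.11],"twist":[0,0,0]},{"xyz":[0,0,-0.115],"twist":[0,0,0]},{"xyz":[0,0,-0.115],"twist":[0,0,0]}]}}

```text
time: 14.43
tool_pos: [0.5026, -0.1671, 0.0835]
ee_rot: [-1.57, -0.003, -1.322]
wrist_force: [-10.3, 3.3, 30.1]
width: 0.0007
```

{"api": "step_arm", "payload": {"commands": [{"xyz":[0,0,0.015],"twist":[0,0,0]},{"xyz":[0,0,0.035],"twist":[0,0,0]},{"xyz":[0,0,0.06],"twist":[0,0,0]},{"xyz":[0,0,0.085],"twist":[0,0,0]},{"xyz":[0,0,0.105],"twist":[0,0,0]},{"xyz":[0,0,0.115],"twist":[0,0,0]},{"xyz":[0,0,0.115],"twist":[0,0,0]}]}}

```text
time: 15.02
tool_pos: [0.5033, -0.1667, 0.194]
ee_rot: [-1.569, -0.002, -1.322]
wrist_force: [-0.4, 0.4, -0.9]
width: 0.0005
```

{"api": "step_arm", "payload": {"commands": [{"xyz":[0,0,-0.01],"twist":[0,0,0]},{"xyz":[0,0,-0.025],"twist":[0,0,0]},{"xyz":[0,0,-0.045],"twist":[0,0,0]},{"xyz":[0,0,-0.065],"twist":[0,0,0]},{"xyz":[0,0,-0.085],"twist":[0,0,0]},{"xyz":[0,0,-0.1],"twist":[0,0,0]},{"xyz":[0,0,-0.109],"twist":[0,0,0]},{"xyz":[0,0,-0.112],"twist":[0,0,0]},{"xyz":[0,0,-0.112],"twist":[0,0,0]}]}}

```text
time: 15.77
tool_pos: [0.5017, -0.1668, 0.0837]
ee_rot: [-1.572, -0.001, -1.322]
wrist_force: [-8.2, 2.3, 24.8]
width: 0.0008
```

```bash
python3 - <<'E'
from h import *
snap('wrist','w8');p,d,ci=snap('scene','s8')
c=cv2.resize(p[170:340,180:400],None,fx=3.4,fy=3.4,interpolation=cv2.INTER_CUBIC)
cv2.imwrite('pics/s8z.png',c[:,:,::-1])
E
```

```text
(no output)
```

View pics/w8.png

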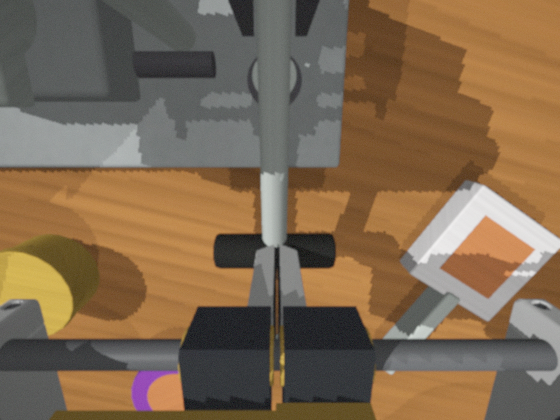

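View pics/s8z.png

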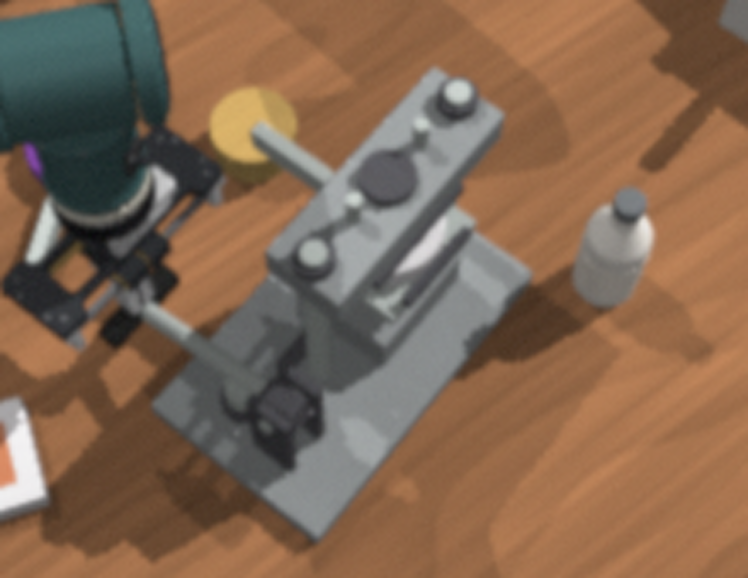

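{"api": "step_arm", "payload": {"commands": [{"xyz":[0,0,0.015],"twist":[0,0,0]},{"xyz":[0,0,0.035],"twist":[0,0,0]},{"xyz":[0,0,0.06],"twist":[0,0,0]},{"xyz":[0,0,0.085],"twist":[0,0,0]},{"xyz":[0,0,0.105],"twist":[0,0,0]},{"xyz":[0,0,0.112],"twist":[0,0,0]},{"xyz":[0,0,0.112],"twist":[0,0,0]}]}}

```text
time: 16.45
tool_pos: [0.5025, -0.1663, 0.1921]
ee_rot: [-1.571, -0.0, -1.322]
wrist_force: [-0.6, -0.8, -0.5]
width: 0.0006
```

```bash
python3 - <<'E'
from h import *
np.set_printoptions(precision=4,suppress=True)
p,d,ci=snap('wrist','w9');P=cloud(ci,d)
c=cv2.imwrite('pics/w9.png',p[:,:,::-1])
p,d,z=load('w7');Q=cloud(z,d)
for v in(130,160,180): print([ (u,Q[v,u]) for u in(66,)], )
E
```

```text
[(66, array([ 0.5431, -0.0068,  0.147 ]))]
[(66, array([ 0.522 , -0.0073,  0.1461]))]
[(66, array([ 0.5075, -0.0084,  0.1465]))]
```

View pics/w9.png

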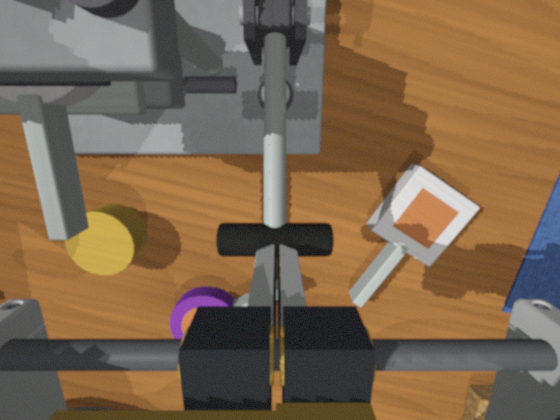

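{"api": "step_arm", "payload": {"commands": [{"xyz":[0,0,-0.01],"twist":[0,0,0]},{"xyz":[0,0,-0.025],"twist":[0,0,0]},{"xyz":[0,0,-0.045],"twist":[0,0,0]},{"xyz":[0,0,-0.06],"twist":[0,0,0]}]}}

```text
time: 16.83
tool_pos: [0.5001, -0.1662, 0.1285]
ee_rot: [-1.577, 0.002, -1.322]
wrist_force: [-2.3, -1.7, 2.4]
width: 0.0006
```

{"api": "step_arm", "payload": {"commands": [{"xyz":[0,0,-0.02],"twist":[0,0,0]},{"xyz":[0,0,-0.04],"twist":[0,0,0]},{"xyz":[0,0,-0.049],"twist":[0,0,0]},{"xyz":[0,0,-0.052],"twist":[0,0,0]},{"xyz":[0,0,-0.052],"twist":[0,0,0]}]}}

```text
time: 17.25
tool_pos: [0.5027, -0.1657, 0.0837]
ee_rot: [-1.569, 0.0, -1.321]
wrist_force: [-5.1, 3.7, 22.5]
width: 0.0009
```

```bash
python3 - <<'E'
from h import *
np.set_printoptions(precision=4,suppress=True)
p,d,z=load('w9');Q=cloud(z,d)
for v,u in((130,42),(170,50),(200,56)): print(Q[v,u])
E
```

```text
[ 0.5432 -0.0055  0.1661]
[ 0.5194 -0.0123  0.1675]
[ 0.5    -0.017   0.1675]
```

{"api": "step_arm", "payload": {"commands": [{"xyz":[0,0,0.015],"twist":[0,0,0]},{"xyz":[0,0,0.035],"twist":[0,0,0]},{"xyz":[0,0,0.06],"twist":[0,0,0]},{"xyz":[0,0,0.085],"twist":[0,0,0]},{"xyz":[0,0,0.105],"twist":[0,0,0]},{"xyz":[0,0,0.112],"twist":[0,0,0]},{"xyz":[0,0,0.112],"twist":[0,0,0]}]}}

```text
time: 17.83
tool_pos: [0.5026, -0.1664, 0.1922]
ee_rot: [-1.571, -0.0, -1.322]
wrist_force: [-0.5, -0.1, -0.1]
width: 0.0002
```

```bash
python3 - <<'E'
from h import *
np.set_printoptions(precision=4,suppress=True)
p,d,ci=snap('wrist','w10');Q=cloud(ci,d)
for v in(130,170,200): print([(u,Q[v,u]) for u in(20,30,40)])
E
```

```text
[(20, array([0.5017, 0.1372, 0.0002])), (30, array([0.5417, 0.0008, 0.1675])), (40, array([ 0.5436, -0.0064,  0.1691]))]
[(20, array([0.4542, 0.1368, 0.0001])), (30, array([0.4576, 0.1241, 0.0015])), (40, array([ 0.5177, -0.0059,  0.1674]))]
[(20, array([0.4164, 0.1358, 0.0008])), (30, array([ 0.4189,  0.1249, -0.0005])), (40, array([ 0.4974, -0.0067,  0.1676]))]
```

{"api": "step_arm", "payload": {"commands": [{"xyz":[0,0,-0.01],"twist":[0,0,0]},{"xyz":[0,0,-0.025],"twist":[0,0,0]},{"xyz":[0,0,-0.045],"twist":[0,0,0]},{"xyz":[0,0,-0.06],"twist":[0,0,0]}]}}

```text
time: 18.22
tool_pos: [0.5001, -0.1663, 0.1286]
ee_rot: [-1.577, 0.002, -1.322]
wrist_force: [-1.8, -1.9, 2.8]
width: 0.0004
```

{"api": "step_arm", "payload": {"commands": [{"xyz":[0,0,-0.02],"twist":[0,0,0]},{"xyz":[0,0,-0.04],"twist":[0,0,0]},{"xyz":[0,0,-0.049],"twist":[0,0,0]},{"xyz":[0,0,-0.052],"twist":[0,0,0]},{"xyz":[0,0,-0.052],"twist":[0,0,0]}]}}

```text
time: 18.63
tool_pos: [0.5029, -0.1658, 0.0837]
ee_rot: [-1.569, -0.0, -1.321]
wrist_force: [-4.9, 3.5, 22.6]
width: 0.0004
```

{"api": "step_arm", "payload": {"commands": [{"xyz":[0,0,0.015],"twist":[0,0,0]},{"xyz":[0,0,0.035],"twist":[0,0,0]},{"xyz":[0,0,0.06],"twist":[0,0,0]},{"xyz":[0,0,0.085],"twist":[0,0,0]},{"xyz":[0,0,0.105],"twist":[0,0,0]},{"xyz":[0,0,0.112],"twist":[0,0,0]},{"xyz":[0,0,0.112],"twist":[0,0,0]}]}}

```text
time: 19.22
tool_pos: [0.5026, -0.1664, 0.1922]
ee_rot: [-1.571, -0.0, -1.322]
wrist_force: [0.3, -0.4, 0.4]
width: 0.0005
```

```bash
python3 - <<'E'
from h import *
np.set_printoptions(precision=4,suppress=True)
p,d,ci=snap('wrist','w11');Q=cloud(ci,d)
for v in(130,170,200): print([(u,Q[v,u]) for u in(20,30,40)])
E
```

```text
[(20, array([ 0.5016,  0.1375, -0.0001])), (30, array([0.5417, 0.0009, 0.1674])), (40, array([ 0.5432, -0.0051,  0.1674]))]
[(20, array([ 0.454 ,  0.1371, -0.0003])), (30, array([ 0.4566,  0.1263, -0.0014])), (40, array([ 0.5182, -0.0068,  0.1687]))]
[(20, array([0.4167, 0.1354, 0.0013])), (30, array([0.4197, 0.1236, 0.0012])), (40, array([ 0.4979, -0.0074,  0.1687]))]
```

View pics/w11.png

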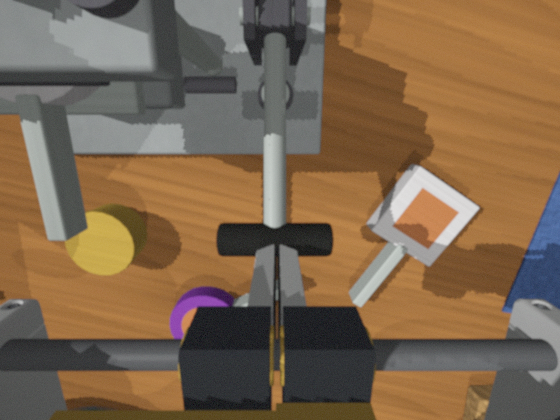

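{"api": "step_arm", "payload": {"commands": [{"xyz":[-0.02,0,0.03],"twist":[0,0,0]},{"xyz":[-0.05,0,0.06],"twist":[0,0,0]},{"xyz":[-0.08,0.02,0.07],"twist":[0,0,0]},{"xyz":[-0.11,0.05,0.07],"twist":[0,0,0]},{"xyz":[-0.14,0.08,0.07],"twist":[0,0,0]},{"xyz":[-0.16,0.11,0.07],"twist":[0,0,0]},{"xyz":[-0.16,0.115,0.07],"twist":[0,0,0]},{"xyz":[-0.16,0.115,0.07],"twist":[0,0,0]},{"xyz":[-0.16,0.115,0.07],"twist":[0,0,0]}]}}

```text
time: 20.02
tool_pos: [0.3424, -0.0514, 0.2608]
ee_rot: [-1.573, 0.001, -1.321]
wrist_force: [0.8, -0.2, 0.0]
width: 0.0007
```

```bash
python3 - <<'E'
from h import *
np.set_printoptions(precision=4,suppress=True)
snap('wrist','w12');p,d,ci=snap('scene','s12');snap('top','t12')
c=cv2.resize(p[170:340,180:400],None,fx=3.4,fy=3.4,interpolation=cv2.INTER_CUBIC)
cv2.imwrite('pics/s12z.png',c[:,:,::-1])
p,d,ci=load('t12')
c=cv2.resize(p[130:300,170:420],None,fx=3.2,fy=3.2,interpolation=cv2.INTER_CUBIC)
cv2.imwrite('pics/t12z.png',c[:,:,::-1])
E
```

```text
(no output)
```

View pics/w12.png

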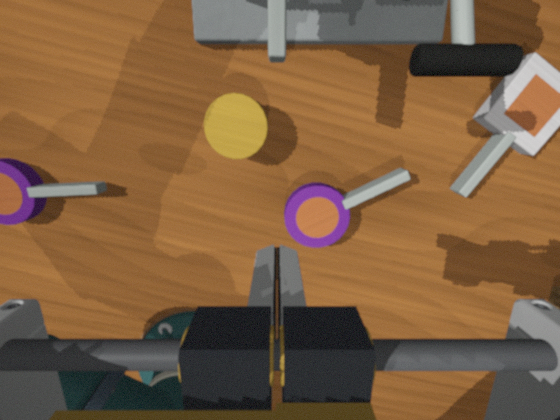

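View pics/s12z.png

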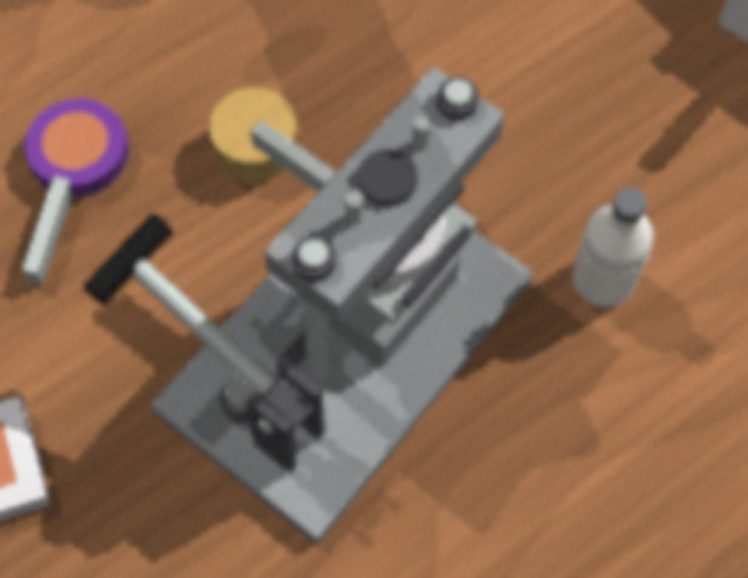

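View pics/t12z.png

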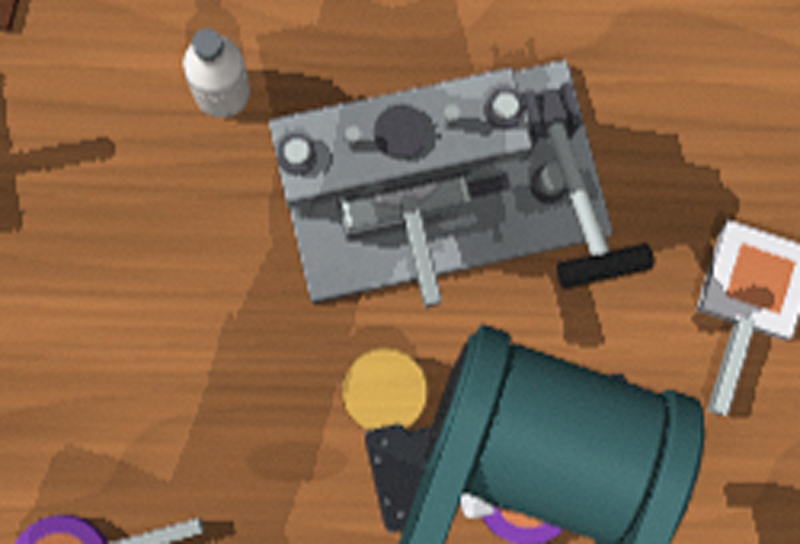

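```bash
python3 - <<'E'
from h import *
np.set_printoptions(precision=4,suppress=True)
e=np.array([.9688,.2479]);n=np.array([-.2479,.9688]);O=np.array([.6,.014])
p,d,ci=load('t12');P=cloud(ci,d)
for u,v in[(352,215),(375,208),(450,195),(418,230),(424,260),(432,295)]: print('top',u,v,P[int(130+v/3.2),int(170+u/3.2)])
m=(P[...,2]>.155)&(P[...,2]<.185)&(((P[...,:2]-O)@n)>-.05)&(((P[...,:2]-O)@n)<.05)&(((P[...,:2]-O)@e)<-.06)&(((P[...,:2]-O)@e)>-.16)
Q=P[m]; L=(Q[:,:2]-O); print(m.sum(),Q[:,2].mean(),(L@e).min(),(L@n).mean())
f=cv2.fitLine(np.c_[L@e,L@n].astype(np.float32),cv2.DIST_L2,0,.01,.01).ravel();print(f,'dist at0',f[3]-f[2]*f[1]/f[0])
p,d,ci=load('s12');P=cloud(ci,d)
for u,v in[(415,245),(430,235),(395,300),(370,310),(440,215),(455,215),(460,200)]: 
  q=P[int(170+v/3.4),int(180+u/3.4)]; print('sc',u,v,q,(q[:2]-O)@e,(q[:2]-O)@n,p[int(170+v/3.4),int(180+u/3.4)])
p,d,ci=load('w12')
for u,v in((277,55),(277,20)): q=ray(ci,u,v,.1675); print((q[:2]-O)@e,(q[:2]-O)@n)
a,b=load('top0')[0],load('t12')[0]
for k,(x,y) in dict(tin=(385,390),sq=(765,270),bot=(215,75)).items(): pass
E
```

```text
top 352 215 [0.5485 0.0507 0.14  ]
top 375 208 [0.5542 0.0313 0.1424]
top 450 195 [ 0.5717 -0.0331  0.1355]
top 418 230 [ 0.5328 -0.0037  0.17  ]
top 424 260 [ 0.506  -0.0097  0.1674]
top 432 295 [ 0.4755 -0.0179  0.172 ]
152 0.16788290619326143 -0.13518465030476154 0.001205495884286259
[ 1.     -0.0063 -0.0982  0.0012] dist at0 0.00058420707
sc 415 245 [0.6345 0.0164 0.1679] 0.03397196901994543 -0.0062499245547992435 [152 149 152]
sc 430 235 [0.6329 0.0311 0.1651] 0.03614777509348341 0.008432856064135614 [203 201 202]
sc 395 300 [ 0.6518 -0.0162  0.1406] 0.0427355716359252 -0.04211680718987593 [131 135 133]
sc 370 310 [ 0.6225 -0.0194  0.0708] 0.013468640136071354 -0.03794381812166485 [77 79 79]
sc 440 215 [0.6284 0.0441 0.1775] 0.03498344097960037 0.022083068646415974 [125 124 125]
sc 455 215 [0.6222 0.0652 0.1427] 0.034229422894396434 0.04408402734588595 [169 175 172]
sc 460 200 [ 0.5602  0.1344 -0.0027] -0.008684173751280187 0.12650406791315305 [138  98  71]
-0.13209650418152918 -0.0003347169919610751
-0.10809618440138007 -0.0003149138554105588
```

```bash
python3 - <<'E'
from h import *
print(robot.close_job())
E
```

```text
the job is handed in; nothing more can be done
None
```

I slid the round die into the press, handle to the front, until it touched the back stop (the pushing force rose and the die stopped moving). I then let go and gave the lever five full strokes, down to its bottom stop and fully up each time. I handed the job in at about 20 s of the 72 s allowed.

**Last checks, by camera:**
- **Platen height:** the top is about 140 mm above the table (platen about 0.050). The die's handle stayed at the same height over the last two strokes, which pushed lightly, so the ratchet has run out.
- **Die against the pad:** the die top is at about 165 mm against the pad's rest height of 158 mm. That means the pad is pushed up about 6–7 mm. I worked this out from the die height and did not measure the pad itself.
- **Die position:** it is centred between the posts to within about 1 mm, with the handle pointing straight to the front. The handle end measured -135 mm in one view and -132 mm in another. That 3 mm difference is about as large as the calibration error.
- **Lever and arm:** the lever is up and the arm is clear of everything.
- **Bystanders:** the square die, the bottle and the tin look unmoved in the before and after pictures. I did not measure their positions.

The highest force I read at the wrist was about 32 N, at the lever's bottom stop.

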